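# Draw the flat blank out of the touching group and seat it in the V stop

### The job

On the raised board a flat turned blank touches two blanks that have a round spigot on top. Draw the flat blank well clear of the group without shifting the others or anything else around, keeping it down flat on the board: it is too wide to grasp, so press lightly on it with a fingertip and slide it. Then slide it into the V stop, press it gently home against both cheeks at once, and leave it there, touching both.

Things in the scene. Friction and masses are not known exactly. Their poses are not given: they have to be found in the camera images.
- board_top (a point): Centre of the top of the fixed, level, waxed plank board on which everything slides; 400 mm (x) by 580 mm (y), edges along the world's axes. Its height above the bench differs from start to start (28 to 40 mm). Sliding friction of the blanks on it about 0.2. The flat blank has free board on the side away from the two spigot blanks that it touches
- flat_blank: The disc to move: pale wood, flat, no spigot, 90 mm diameter, 40 mm thick (top 6 mm set in 2 mm from the rim), 0.18 to 0.33 kg. Origin: centre of its underside. Waxed below and at the rim; rough-sawn top grips (friction about 1): closed fingers pressing 6 to 14 N on its middle carry it at up to 50 mm/s, jerks lose it. Over 25 N dents it; contact is hard (10 N or more per mm): read the force
- spigot_blank_a: Pale wooden disc, 90 mm diameter, 40 mm thick, with a spigot 32 mm across and 12 mm high on its top; origin: centre of its underside. Must stay where it is
- spigot_blank_b: Same as the other spigot blank; origin: centre of its underside. Must stay where it is
- finial: Small pale turned wooden knob standing behind the two spigot blanks, touching both; base 50 mm across, 58 mm high; origin: centre of its underside. Must stay where it is
- vstop: Dark wooden V-shaped stop fixed on the board, two straight cheeks at right angles, 46 mm high. Origin: on the board, the point where the centre of the flat blank lies when it touches both cheeks. Its x axis points from there to the apex, 64 mm away; the mouth opens to its -x
- cheek_left: The cheek of the V stop on the stop's +y side: 86 mm long, 14 mm thick, 46 mm high; origin: middle of its underside, x along its length
- cheek_right: The cheek of the V stop on the stop's -y side, same size; origin: middle of its underside, x along its length
- vase: Bystander: turned wooden vase 85 mm high, 56 mm across, on the far edge of the board; origin: centre of its underside
- mallet: Bystander: hammer lying on the bench to the left of the board
- offcut: Bystander: wood offcut 110 x 60 x 40 mm on the bench to the right of the board
Not all that is in view belongs to the job. Leave any pink or turquoise look-alike of the flat_blank alone.

How it is judged:
On the way, in this order (a step that is already met when the one before it is completed fails the run):
1. the flat blank is at least 15 mm clear of both spigot blanks (horizontal distance between flat_blank and spigot_blank_a above 0.105 m and horizontal distance between flat_blank and spigot_blank_b above 0.105 m), for 0.2 s.
2. the flat blank presses on both cheeks of the V stop at once (over 0.3 N each) (contact force between flat_blank and cheek_left above 0.3 N and contact force between flat_blank and cheek_right above 0.3 N), for 0.1 s.
At the end, for the whole second after the job is handed in: The flat blank lies flat and still on the board in the V stop, its centre within 2.5 mm of the place where it touches both cheeks; both spigot blanks and the finial are within 6 mm of where they began (horizontal distance between flat_blank and vstop below 0.0025 m and z of flat_blank in the frame of vstop below 0.003 m and angle between flat_blank's own z axis and vertical below 0.05 rad and linear speed of flat_blank below 0.01 m/s and distance of each of spigot_blank_a, spigot_blank_b, finial from where it was at the start of the episode below 0.006 m).
It fails at once if the fingers press on the flat blank with more than 25 N (contact force between the fingers and flat_blank above 25 N).
It fails at once if a spigot blank or the finial is shifted by more than 6 mm (distance of any of spigot_blank_a, spigot_blank_b, finial from where it was at the start of the episode above 0.006 m).
It fails at once if the flat blank is lifted more than 10 mm off the board or tipped by more than 0.25 rad (z of flat_blank in the frame of vstop above 0.01 m or angle between flat_blank's own z axis and vertical above 0.25 rad).
It fails at once if a bystander (vase, hammer, offcut) is shifted by more than 15 mm (distance of any of vase, mallet, offcut from where it was at the start of the episode above 0.015 m).
It also fails if it takes over 70 s, if anything falls off the work surface, if the arm or the gripper's body presses on something with over 40 N, if the wrist force passes 120 N, or if a joint passes its speed limit or range.

### The arm

A 6-joint arm with a two-finger parallel gripper is mounted at the origin on the work surface. World frame = base frame: x ahead of the robot, y to its left, z up, the work surface at z = 0. Lengths are in m, angles in rad, forces in N, time in s.
With the tool pointing down it reaches from about 0.35 to 0.725 m from the base axis. Payload 6 kg.
Tool frame: the origin (TCP) lies midway between the tips of the shut fingers; the grasp point (between the pads) lies 19 mm behind it; z points along the fingers, y is the direction in which the jaws open and shut (so a half turn about z gives the same grasp; the last joint's range is limited). The gripper opens to 85 mm and grips with 20 to 120 N. Pads are 22 mm wide; open, the fingers measure 114 mm over their backs; the gripper's body (76 mm by 85 mm) begins 54 mm behind the grasp point. The pads swing forward as they close: fully open they stand 13 mm farther back than shut.
Start: joints at [-0.935, 0.04, 0.085, 0, -1.615, -0.334], TCP at [0.178, -0.573, 0.231] pointing down, gripper open.
Joint ranges: [-2.56, 2.56], [-1.29, 2.01], [-1.08, 1.49], [-3.29, 1.98], [-2.81, -0.18], [-2.99, 2.99]. Speed limits (rad/s): [2.57, 2.57, 3.01, 3.14, 3.14, 3.14].

### API

Orientations are given as [roll, pitch, yaw] about the fixed x, y, z axes, in that order (R = Rz(yaw) Ry(pitch) Rx(roll)).
In Python, from station import ctrl gives the robot as it stands.
- The arm moves only by the tool play_rows, never from a script. Its argument "rows" is one flat list of numbers, 5 for each row, row after row: the shift along the tool's x, y, z in mm, then the turn about the tool's z in rad, then the closure, from 0 (fully open) to 1 (shut). A call has 1 to 5 rows; each row is the pose to reach, as a shift and turn from the pose commanded when the call began, along the tool's axes at that moment; what a row does not reach only later rows make up. A row lasts 1/8 s, in which the tool goes at most 62.5 mm and 10.7 degrees, less where a joint would pass 70% of its speed; a pose out of reach is approached as far as the arm can. A call with a gripper value outside its range is refused whole. The fingers move at their own pace and stop on an object; "grip_force" is the grip in N (left out, the last holds). Time passes only in rows, so rows that repeat a pose let the fingers close. It gives the time, the measured TCP pose, the force and the opening at its end, in the units of the state.
- ctrl.state(): the state, without advancing time (a new reading comes with each control period).
- ctrl.camera(name): name is "side" or "top" or "wrist"; returns a dict with "image" (400x640x3 uint8, blue, green, red), "depth" (400x640 float32, m along the optical axis (not along the pixel's ray), 0 where there is no reading), "fx", "fy", "cx", "cy" (pixels), "R" (3x3) and "t" (3): a world point X has camera coordinates R X + t; the wrist camera has in their place "hand_eye" (4x4, takes a point from camera to tool coordinates, whose origin is the TCP and whose axes are the flange's). Camera axes: x right, y down, z forward; pixel columns grow to the right and rows downward; lengths in m; the calibration is good to about 2 mm. A picture is of the moment at which its call begins: read the wrist's pose just before it.
- ctrl.sign_off(): hands the job in, once; it reports no verdict.
The state is a dict: "t": time; "q": joint angles; "joint_vel": joint speeds; "joint_torque": joint torques, N m; "tool_pos": TCP position; "eef_rot": TCP orientation; "force": force on the tool from outside, world axes, zero at the start; "moment": the same for the moment, N m; "grip_width": opening from 0.0 (shut) to 1.0 (fully open).
Only numpy, scipy, OpenCV 4.12 (cv2) and the standard library are available. Lean on these libraries where they do the work, as an engineer would, in place of code of your own. Each camera call takes 0.05 s, during which the arm holds its last target. There are 200 camera calls.

## Working session

There is one attempt and no reset: what is moved stays moved. The work goes in short steps, Python scripts to look and compute and a tool call to move; the robot and the scene stay as the last step left them, time stands still between calls to the robot, and variables do not carry over. Pictures are saved under pics/ and viewed, about 8 in all and at most 12, crops included, and the job is handed in when it is done.

Besides the shell and the picture viewer there is one more tool, called after "Emit:" in YAML: its name, and indented under it one key for each argument. play_rows: Moves the arm, as the interface text tells. Its arguments: {"type":"object","properties":{"rows":{"type":"array"},"grip_force":{"type":"number"}},"required":["rows"]}

```bash
mkdir -p pics
python3 - <<'E'
from station import ctrl
import cv2,numpy as np,pickle
s=ctrl.state();print(s)
for n in("top","side"):
    c=ctrl.camera(n);pickle.dump(c,open(n+'.pkl','wb'));cv2.imwrite(f'pics/{n}0.png',c['image']);print(n,c['fx'],c['cx'],c['cy'],c['R'],c['t'])
E
```

```text
{'t': 0.0, 'q': array([-9.35326975e-01,  4.08261096e-02,  8.38168324e-02, -5.09202015e-04,
       -1.61550327e+00, -3.33729841e-01]), 'joint_vel': array([ 0.00041156, -0.00125284, -0.00116936, -0.00067937, -0.00105346,
        0.00082593]), 'joint_torque': array([-2.49876342e-03, -3.68208289e+01,  3.47413516e+01,  6.93239450e+00,
       -5.50539989e-03, -4.77857907e-05]), 'tool_pos': array([ 0.17832132, -0.572542  ,  0.23026515]), 'eef_rot': array([ 3.13980448e+00, -8.15149441e-05, -2.83983075e+00]), 'force': array([0.06578356, 0.32983819, 0.51327406]), 'moment': array([ 0.03729442, -0.0076532 ,  0.01799669]), 'grip_width': 0.9994035455947371}
top 437.10291084387404 319.4948522609878 195.90322006781366 [[-0.02166392 -0.9997493  -0.00565787]
 [-0.99158897  0.02220869 -0.12750717]
 [ 0.12760086  0.00284798 -0.99182151]] [0.00277756 0.51244676 1.11719721]
side 379.72471894697935 319.86810955278963 205.2734461901319 [[-0.83007511 -0.55758237  0.00878734]
 [-0.35399847  0.51469246 -0.78088204]
 [ 0.43088328 -0.65130145 -0.6246167 ]] [0.40085709 0.24399643 0.79934161]
```

View pics/top0.png

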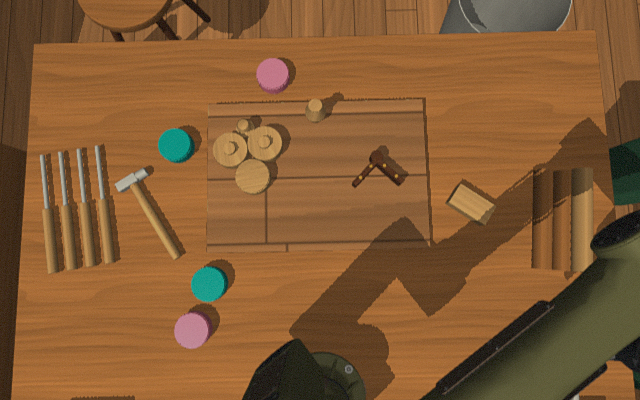

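View pics/side0.png

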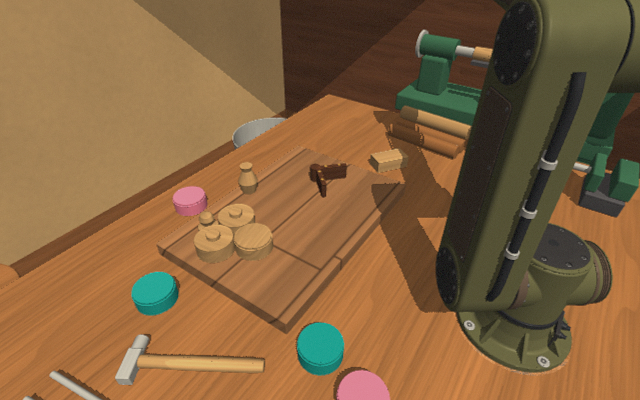

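Candidates in the top view:
- (253,177): pale, flat, no spigot, touching both spigot blanks. This is the one I choose.
- (230,149) and (265,142): have spigots.
- Turquoise (176,145), (209,284) and pink (273,75), (192,330): look-alikes.

The finial is at (244,126), the vase at (315,110), and the V stop's apex is near (376,155) with its mouth opening down the image (toward the robot).

```bash
cat > h.py <<'E'
import numpy as np,cv2,pickle
def cloud(c):
    d=c['depth'];v,u=np.mgrid[:400,:640]
    P=np.stack([(u-c['cx'])/c['fx']*d,(v-c['cy'])/c['fy']*d,d],-1)
    return (P-c['t'])@c['R']   # R^T (P-t)
def ray(c,u,v,z):
    r=c['R'].T@np.array([(u-c['cx'])/c['fx'],(v-c['cy'])/c['fy'],1]);o=-c['R'].T@c['t']
    return o+r*(z-o[2])/r[2]
E
python3 - <<'E'
from h import *
np.set_printoptions(precision=4,suppress=True)
c=pickle.load(open('top.pkl','rb'));W=cloud(c);Z=W[...,2]
for u,v in[(300,220),(330,150),(400,220),(240,220),(253,177),(230,160),(366,178),(392,174)]:print(u,v,W[v,u],c['depth'][v,u])
zb=np.median(Z[200:240,290:390]);print('board',zb)
# vstop top region
m=((Z>zb+.03)&(Z<zb+.06)).astype(np.uint8);m[:, :340]=0;m[:,425:]=0;m[:130]=0;m[200:]=0
ys,xs=np.nonzero(m);print('v',len(xs),xs.min(),xs.max(),ys.min(),ys.max(),np.median(Z[m>0])-zb)
big=cv2.resize(c['image'][85:260,200:440],None,fx=3.3,fy=3.3,interpolation=cv2.INTER_CUBIC);cv2.imwrite('pics/crop1.png',big)
mm=((Z>zb+.025)).astype(np.uint8)*255;cv2.imwrite('pics/m.png',mm)
# flat blank top
r=((Z>zb+.036)&(Z<zb+.044)).astype(np.uint8);r[:, :200]=0;r[:,290:]=0;r[:110]=0;r[210:]=0
print(r.sum())
E
```

```text
300 220 [0.4499 0.0437 0.0344] 1.1405671
330 150 [ 0.6333 -0.039   0.0407] 1.157503
400 220 [ 0.444  -0.2163  0.0376] 1.1359794
240 220 [0.4533 0.2001 0.036 ] 1.1399387
253 177 [0.5586 0.1592 0.0793] 1.1102817
230 160 [0.6043 0.2182 0.0774] 1.1181326
366 178 [ 0.5568 -0.1321  0.0362] 1.1519878
392 174 [ 0.5575 -0.193   0.0839] 1.1045854
board 0.03747227894864846
v 508 352 403 150 185 0.04569217909864734
2376
```

View pics/crop1.png

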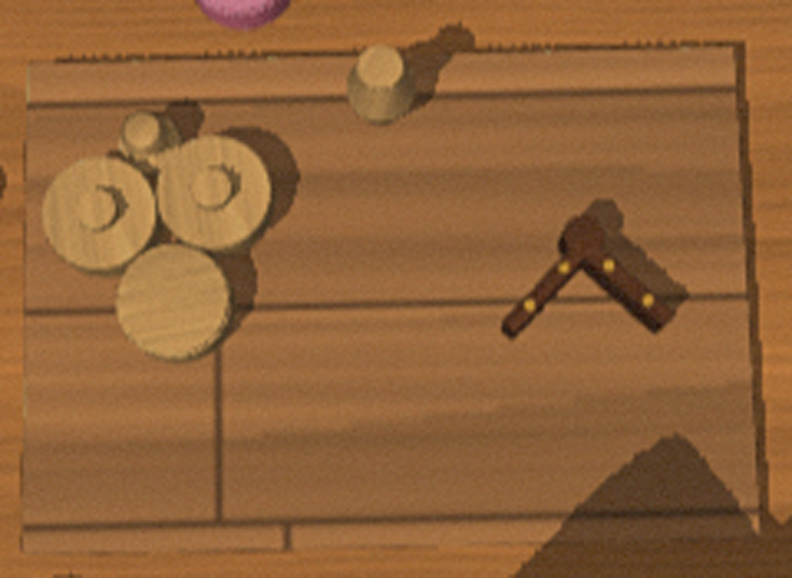

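The crop confirms it: flat blank with no spigot at full pixel (252,177), and two plain cheeks with brass dots forming the V, its mouth toward the robot. Next I measure both.

Run:
```python
from h import *
np.set_printoptions(precision=4,suppress=True)
c=pickle.load(open('top.pkl','rb'));I=c['image'];zb=.0375
g=cv2.resize(I[85:260,200:440],None,fx=4,fy=4,interpolation=cv2.INTER_CUBIC)
full=lambda p:((p[0]+.5)/4-.5+200,(p[1]+.5)/4-.5+85)
# blanks
hc=cv2.HoughCircles(cv2.GaussianBlur(cv2.cvtColor(g,cv2.COLOR_BGR2GRAY),(5,5),1.5),cv2.HOUGH_GRADIENT,1.5,80,param1=80,param2=25,minRadius=60,maxRadius=76)
for x,y,r in hc[0][:6]:
    u,v=full((x,y));print('circle',u,v,r/4,ray(c,u,v,zb+.04))
# V: brass dots
hsv=cv2.cvtColor(g,cv2.COLOR_BGR2HSV);b=((hsv[...,2]>150)&(hsv[...,1]>120)).astype(np.uint8);b[:, :560]=0;b[:230]=0;b[420:]=0;b[:,860:]=0
n,l,st,ce=cv2.connectedComponentsWithStats(b)
for i in range(1,n):
    if st[i,4]>20: u,v=full(ce[i]);print('dot',u,v,st[i,4],ray(c,u,v,zb+.046))
d=((hsv[...,2]<105)).astype(np.uint8)
W=cloud(c);m=((W[...,2]>zb+.03)&(W[...,2]<zb+.06));m[:,:340]=0;m[:,425:]=0;m[:130]=0;m[200:]=0
ys,xs=np.nonzero(m);P=np.array([ray(c,u,v,zb+.046)[:2] for u,v in zip(xs,ys)])
ap=P[P[:,0]>P[:,0].max()-.03].mean(0);print('apex',ap)
for s in(1,-1):
    Q=P[(P[:,1]-ap[1])*s>.022]
    r=cv2.minAreaRect((Q*1000).astype(np.float32));f=cv2.fitLine((Q*1000).astype(np.float32),cv2.DIST_L2,0,.01,.01).ravel();print(s,len(Q),r,f)
```

```text
circle 264.6875 142.5625 16.725 [0.648  0.1292 0.0775]
circle 229.0625 148.5625 17.4 [0.6343 0.2208 0.0775]
circle 252.3125 175.9375 17.0625 [0.5617 0.1612 0.0775]
dot 351.7538974243109 150.2616922729327 2213 [ 0.6212 -0.0933  0.0835]
dot 371.2367318435754 149.84986033519553 358 [ 0.6211 -0.143   0.0835]
dot 344.0297619047619 147.13690476190476 21 [ 0.6298 -0.0739  0.0835]
dot 395.00357142857143 149.05357142857144 35 [ 0.6218 -0.2035  0.0835]
dot 413.9553571428571 148.86607142857144 28 [ 0.6212 -0.2517  0.0835]
dot 399.8326318742985 153.8222502805836 891 [ 0.6091 -0.2152  0.0835]
dot 397.5147058823529 149.1029411764706 34 [ 0.6215 -0.2099  0.0835]
dot 405.3154761904762 149.13690476190476 21 [ 0.621  -0.2297  0.0835]
dot 410.375 149.38928571428573 35 [ 0.62   -0.2426  0.0835]
dot 351.32696043800775 169.88798127870012 2831 [ 0.5705 -0.0907  0.0835]
dot 408.2056598062954 167.1458837772397 1652 [ 0.5742 -0.2349  0.0835]
dot 410.4642857142857 161.9702380952381 42 [ 0.5875 -0.2412  0.0835]
dot 384.02065217391305 164.98152173913041 115 [ 0.5812 -0.1739  0.0835]
dot 370.5333333333333 165.65833333333333 90 [ 0.5802 -0.1397  0.0835]
dot 375.49761146496814 171.47149681528663 785 [ 0.565  -0.1517  0.0835]
dot 395.89732142857144 175.49776785714286 112 [ 0.5535 -0.2028  0.0835]
dot 360.0860655737705 177.05737704918033 122 [ 0.5516 -0.1122  0.0835]
dot 380.1870972938144 184.70111146907215 9312 [ 0.5309 -0.1622  0.0835]
dot 346.60807952622673 178.97821489001691 591 [ 0.5474 -0.0781  0.0835]
apex [ 0.605  -0.1553]
1 126 ((556.1761474609375, -116.65859985351562), (14.306049346923828, 59.93638229370117), 43.83097839355469) [   0.7453   -0.6667  554.6752 -114.2416]
-1 144 ((558.216796875, -195.36203002929688), (58.807254791259766, 16.907270431518555), 46.050846099853516) [   0.7241    0.6897  556.9217 -197.3521]
```

Emit:
play_rows:
  rows: [-43, 43, 0, 0.1, 1, -86, 86, 0, 0.2, 1, -129, 129, 0, 0.3, 1, -172, 172, 0, 0.3, 1, -215, 215, 0, 0.3, 1]
  grip_force: 60

```text
t: 0.72
tool_pos: [0.3201, -0.3018, 0.231]
eef_rot: [3.141, 0.0, -3.14]
force: [0.7, 1.1, 0.2]
grip_width: 0.0
```

Emit:
play_rows:
  rows: [-22, 57, 0, 0, 1, -44, 114, 0, 0, 1, -66, 171, 0, 0, 1, -88, 228, 0, 0, 1, -110, 285, 0, 0, 1]

```text
t: 1.35
tool_pos: [0.4294, -0.0163, 0.2313]
eef_rot: [3.141, 0.0, -3.139]
force: [1.6, -1.4, -0.2]
grip_width: 0.001
```

Emit:
play_rows:
  rows: [-22, 57, 0, 0, 1, -44, 114, 10, 0, 1, -70, 167, 20, 0, 1, -70, 167, 30, 0, 1, -70, 167, 30, 0, 1]

```text
t: 1.98
tool_pos: [0.4983, 0.1484, 0.1999]
eef_rot: [-3.14, -0.002, -3.139]
force: [-0.2, -0.6, 0.7]
grip_width: -0.0
```

Run:
```python
from station import ctrl
import cv2,numpy as np,pickle
s=ctrl.state();c=ctrl.camera("wrist");c['s']=s
print(s['tool_pos'],s['eef_rot'],s['force'],c['hand_eye'])
pickle.dump(c,open('w1.pkl','wb'));cv2.imwrite('pics/w1.png',c['image'])
```

```text
[0.4983448  0.14836028 0.19994124] [-3.14004210e+00 -2.40516382e-03 -3.13935794e+00] [-0.23757352 -0.55286051  0.68685857] [[-5.23138110e-05 -9.55985896e-01 -2.93412616e-01  7.26521654e-02]
 [ 9.99999839e-01 -2.15877325e-04  5.25069023e-04 -1.62390081e-03]
 [-5.65299711e-04 -2.93412541e-01  9.55985754e-01 -1.42490311e-01]
 [ 0.00000000e+00  0.00000000e+00  0.00000000e+00  1.00000000e+00]]
```

View pics/w1.png

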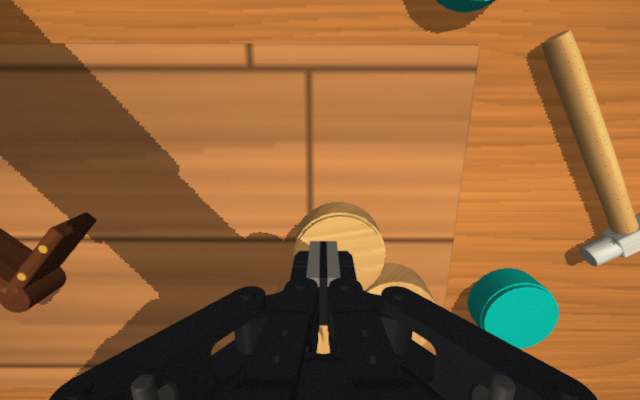

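The wrist view shows the flat blank at about (340,250), partly hidden by the shut fingers, with the V cheeks at the left around (50,255). I'll take its centre and height from the stored depth.

Run:
```python
from h import *
from scipy.spatial.transform import Rotation as R
from scipy.optimize import least_squares
c=pickle.load(open('w1.pkl','rb'));s=c['s'];T=np.eye(4);T[:3,:3]=R.from_euler('xyz',s['eef_rot']).as_matrix();T[:3,3]=s['tool_pos']
M=T@c['hand_eye'];d=c['depth'];v,u=np.mgrid[:400,:640]
P=np.stack([(u-c['cx'])/c['fx']*d,(v-c['cy'])/c['fy']*d,d],-1)@M[:3,:3].T+M[:3,3]
zb=np.median(P[100:190,330:440,2]);zt=np.median(P[225:235,320:360,2]);print('board',zb,'top',zt)
m=(abs(P[...,2]-zt)<.004);m[:, :270]=0;m[:,400:]=0;m[:195]=0;m[290:]=0
pts=[]
for r in range(205,285):
    x=np.nonzero(m[r])[0]
    if len(x)>3: 
        if r<245: pts.append(P[r,x[0],:2])
        if r<270: pts.append(P[r,x[-1],:2])
for k in range(315,370):
    y=np.nonzero(m[:,k])[0]
    if len(y): pts.append(P[y[0],k,:2])
pts=np.array(pts);f=least_squares(lambda p:np.hypot(*(pts-p[:2]).T)-p[2],[.563,.162,.043],loss='soft_l1',f_scale=.001)
print(f.x,len(pts),np.abs(f.fun).mean())
```

```text
board 0.037372325851524 top 0.07733904466189914
[0.56529793 0.16220216 0.04229572] 140 0.00018642606902353863
```

Emit:
play_rows:
  rows: [-30, 7, 30, 0, 1, -66, 14, 60, 0, 1, -66, 14, 95, 0, 1, -66, 14, 115, 0, 1, -66, 14, 115, 0, 1]

```text
t: 2.65
tool_pos: [0.5643, 0.1619, 0.0861]
eef_rot: [-3.141, -0.001, -3.14]
force: [-0.6, 0.4, 1.5]
grip_width: 0.003
```

Emit:
play_rows:
  rows: [0, 0, 0, 0, 1, 0, 0, 0.5, 0, 1, 0, 0, 1, 0, 1, 0, 0, 1, 0, 1]

```text
t: 3.15
tool_pos: [0.5649, 0.1629, 0.0856]
eef_rot: [3.141, 0.0, -3.14]
force: [-0.2, -0.3, 1.1]
grip_width: 0.003
```

Emit:
play_rows:
  rows: [0, 0, 0.8, 0, 1, 0, 0, 1.6, 0, 1, 0, 0, 2.4, 0, 1, 0, 0, 3.2, 0, 1, 0, 0, 3.2, 0, 1]

```text
t: 3.78
tool_pos: [0.5649, 0.1628, 0.082]
eef_rot: [-3.142, -0.0, -3.14]
force: [0.0, 0.7, -0.5]
grip_width: 0.0
```

Emit:
play_rows:
  rows: [0, 0, 0.5, 0, 1, 0, 0, 1, 0, 1, 0, 0, 1, 0, 1]

```text
t: 4.15
tool_pos: [0.5649, 0.1628, 0.081]
eef_rot: [3.142, -0.0, -3.14]
force: [0.3, 0.9, -1.0]
grip_width: -0.002
```

Emit:
play_rows:
  rows: [0, 0, 0.5, 0, 1, 0, 0, 1, 0, 1, 0, 0, 1, 0, 1]

```text
t: 4.53
tool_pos: [0.5648, 0.1628, 0.08]
eef_rot: [3.142, -0.0, -3.14]
force: [-0.8, 0.2, 0.4]
grip_width: -0.002
```

Emit:
play_rows:
  rows: [0, 0, 0.5, 0, 1, 0, 0, 1, 0, 1, 0, 0, 1, 0, 1]

```text
t: 4.9
tool_pos: [0.5649, 0.1627, 0.079]
eef_rot: [3.142, -0.0, -3.14]
force: [-1.0, 0.3, -0.3]
grip_width: -0.0
```

Emit:
play_rows:
  rows: [0, 0, 0.4, 0, 1, 0, 0, 0.8, 0, 1, 0, 0, 0.8, 0, 1]

```text
t: 5.28
tool_pos: [0.5649, 0.1628, 0.0782]
eef_rot: [3.142, -0.0, -3.14]
force: [0.1, -0.0, -0.8]
grip_width: 0.002
```

Emit:
play_rows:
  rows: [0, 0, 0.3, 0, 1, 0, 0, 0.6, 0, 1, 0, 0, 0.6, 0, 1]

```text
t: 5.65
tool_pos: [0.5648, 0.1628, 0.0776]
eef_rot: [3.142, -0.0, -3.14]
force: [-0.5, 0.3, 0.3]
grip_width: -0.001
```

Emit:
play_rows:
  rows: [0, 0, 0.2, 0, 1, 0, 0, 0.4, 0, 1, 0, 0, 0.4, 0, 1]

```text
t: 6.02
tool_pos: [0.565, 0.1628, 0.0776]
eef_rot: [3.142, 0.0, -3.14]
force: [-0.8, 0.9, 1.3]
grip_width: 0.004
```

Emit:
play_rows:
  rows: [0, 0, 0.2, 0, 1, 0, 0, 0.4, 0, 1, 0, 0, 0.4, 0, 1]

```text
t: 6.4
tool_pos: [0.5651, 0.1628, 0.0775]
eef_rot: [3.141, 0.001, -3.14]
force: [-2.1, -0.8, 6.1]
grip_width: 0.002
```

Emit:
play_rows:
  rows: [0, 0, 0.2, 0, 1, 0, 0, 0.2, 0, 1]

```text
t: 6.65
tool_pos: [0.5651, 0.1628, 0.0775]
eef_rot: [3.141, 0.001, -3.14]
force: [-1.9, -0.1, 5.5]
grip_width: -0.004
```

Emit:
play_rows:
  rows: [0.5, 0, 0, 0, 1, 1.5, 0, 0, 0, 1, 3.5, 0, 0, 0, 1, 6, 0, 0, 0, 1, 9, 0, 0, 0, 1]

```text
t: 7.28
tool_pos: [0.5566, 0.163, 0.0775]
eef_rot: [3.141, 0.002, -3.14]
force: [0.6, 0.3, 5.3]
grip_width: 0.002
```

Emit:
play_rows:
  rows: [3, 0, 0.1, 0, 1, 6, 0, 0.2, 0, 1, 9, 0, 0.3, 0, 1, 12, 0, 0.3, 0, 1, 15, 0, 0.3, 0, 1]

```text
t: 7.9
tool_pos: [0.5418, 0.163, 0.0775]
eef_rot: [3.141, 0.003, -3.14]
force: [1.1, -0.2, 5.9]
grip_width: 0.004
```

Emit:
play_rows:
  rows: [3, 0, 0.1, 0, 1, 6, 0, 0.2, 0, 1, 9, 0, 0.3, 0, 1, 12, 0, 0.4, 0, 1, 15, 0, 0.4, 0, 1]

```text
t: 8.52
tool_pos: [0.527, 0.1631, 0.0775]
eef_rot: [3.14, 0.003, -3.14]
force: [1.7, -0.3, 6.6]
grip_width: -0.0
```

Emit:
play_rows:
  rows: [3, 0, 0.2, 0, 1, 7, 0, 0.4, 0, 1, 11, 0, 0.6, 0, 1, 15, 0, 0.6, 0, 1, 19, 0, 0.6, 0, 1]

```text
t: 9.15
tool_pos: [0.5084, 0.1632, 0.0775]
eef_rot: [3.14, 0.004, -3.139]
force: [1.7, 0.7, 8.5]
grip_width: -0.004
```

Run:
```python
from station import ctrl
import cv2
s=ctrl.state();print(s['tool_pos'],s['force'])
a=ctrl.camera("top")['image'][95:260,200:440];b=ctrl.camera("side")['image'][140:340,140:420]
cv2.imwrite('pics/c2.png',cv2.vconcat([cv2.resize(a,(480,330)),cv2.resize(b,(480,270*480//378))[:270]]))
```

```text
[0.50838596 0.16320663 0.07750367] [1.72225849 0.6643976  8.47013684]
```

View pics/c2.png

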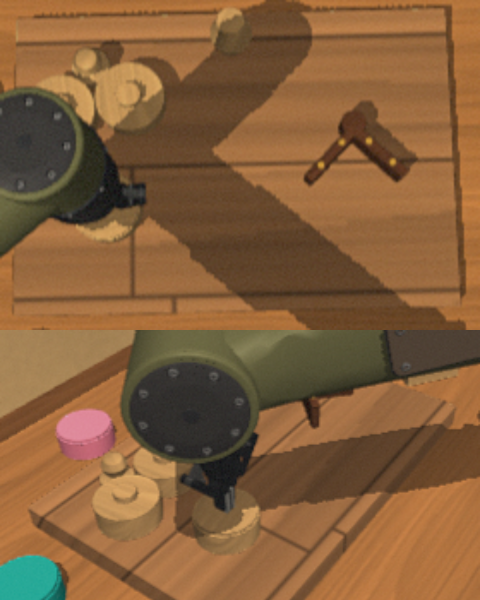

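The blank follows the fingers and is now clear of both spigot blanks, which have not moved. Next I go to x≈0.455, then toward −y.

Emit:
play_rows:
  rows: [1, 0, 0, 0, 1, 3, 0, 0, 0, 1, 6, 0, 0, 0, 1, 10, 0, 0, 0, 1, 14, 0, 0, 0, 1]

```text
t: 9.88
tool_pos: [0.4944, 0.1632, 0.0775]
eef_rot: [3.14, 0.004, -3.14]
force: [1.7, 0.2, 9.1]
grip_width: -0.0
```

Emit:
play_rows:
  rows: [4, 0, 0, 0, 1, 8, 0, 0, 0, 1, 12, 0, 0, 0, 1, 16, -1, 0, 0, 1, 19.5, -3, 0, 0, 1]

```text
t: 10.5
tool_pos: [0.4749, 0.1604, 0.0775]
eef_rot: [3.14, 0.005, -3.139]
force: [1.6, 1.4, 9.1]
grip_width: -0.002
```

Emit:
play_rows:
  rows: [3, -2.5, 0, 0, 1, 5.5, -5.5, 0, 0, 1, 7.5, -9, 0, 0, 1, 9, -13, 0, 0, 1, 10, -17, 0, 0, 1]

```text
t: 11.12
tool_pos: [0.4648, 0.1435, 0.0775]
eef_rot: [3.139, 0.004, -3.139]
force: [0.1, 2.1, 10.5]
grip_width: 0.001
```

Emit:
play_rows:
  rows: [0.4, -4.3, 0, 0, 1, 0.8, -8.8, 0, 0, 1, 1.2, -13.5, 0, 0, 1, 1.6, -18.3, 0, 0, 1, 2, -23, 0, 0, 1]

```text
t: 11.75
tool_pos: [0.4629, 0.1204, 0.0775]
eef_rot: [3.139, 0.004, -3.139]
force: [-0.4, 2.6, 9.3]
grip_width: -0.003
```

Emit:
play_rows:
  rows: [0.4, -4.8, 0, 0, 1, 0.8, -9.6, 0, 0, 1, 1.2, -14.4, 0, 0, 1, 1.6, -19.2, 0, 0, 1, 2, -24, 0, 0, 1]

```text
t: 12.38
tool_pos: [0.461, 0.0964, 0.0775]
eef_rot: [3.139, 0.004, -3.139]
force: [0.7, 2.3, 9.1]
grip_width: -0.001
```

Emit:
play_rows:
  rows: [0.4, -4.8, 0, 0, 1, 0.8, -9.6, 0, 0, 1, 1.2, -14.4, 0, 0, 1, 1.6, -19.2, 0, 0, 1, 2, -24, 0, 0, 1]

```text
t: 13.0
tool_pos: [0.459, 0.0723, 0.0775]
eef_rot: [3.14, 0.004, -3.139]
force: [0.1, 1.3, 10.1]
grip_width: -0.001
```

Emit:
play_rows:
  rows: [0.4, -4.8, 0, 0, 1, 0.8, -9.6, 0, 0, 1, 1.2, -14.4, 0, 0, 1, 1.6, -19.2, 0, 0, 1, 2, -24, 0, 0, 1]

```text
t: 13.62
tool_pos: [0.4571, 0.0482, 0.0775]
eef_rot: [3.14, 0.004, -3.139]
force: [0.1, 2.2, 9.7]
grip_width: -0.001
```

Emit:
play_rows:
  rows: [0.4, -4.8, 0, 0, 1, 0.8, -9.6, 0, 0, 1, 1.2, -14.4, 0, 0, 1, 1.6, -19.2, 0, 0, 1, 2, -24, 0, 0, 1]

```text
t: 14.25
tool_pos: [0.4552, 0.0241, 0.0775]
eef_rot: [3.14, 0.005, -3.139]
force: [-0.5, 1.8, 10.3]
grip_width: 0.0
```

Emit:
play_rows:
  rows: [0.4, -4.8, 0, 0, 1, 0.8, -9.6, 0, 0, 1, 1.2, -14.4, 0, 0, 1, 1.6, -19.2, 0, 0, 1, 2, -24, 0, 0, 1]

```text
t: 14.88
tool_pos: [0.4532, 0.0, 0.0775]
eef_rot: [3.14, 0.005, -3.139]
force: [-0.2, 1.9, 10.3]
grip_width: 0.001
```

Emit:
play_rows:
  rows: [0, -4.8, 0, 0, 1, 0, -9.6, 0, 0, 1, 0, -14.4, 0, 0, 1, 0, -19.2, 0, 0, 1, 0, -24, 0, 0, 1]

```text
t: 15.5
tool_pos: [0.4533, -0.024, 0.0775]
eef_rot: [3.14, 0.004, -3.139]
force: [1.1, 2.4, 10.9]
grip_width: 0.003
```

Emit:
play_rows:
  rows: [0, -4.8, 0, 0, 1, 0, -9.6, 0, 0, 1, 0, -14.4, 0, 0, 1, 0, -19.2, 0, 0, 1, 0, -24, 0, 0, 1]

```text
t: 16.12
tool_pos: [0.4533, -0.0481, 0.0775]
eef_rot: [3.141, 0.004, -3.139]
force: [0.0, 1.8, 10.9]
grip_width: 0.002
```

Emit:
play_rows:
  rows: [0, -4.8, 0, 0, 1, 0, -9.6, 0, 0, 1, 0, -14.4, 0, 0, 1, 0, -19.2, 0, 0, 1, 0, -24, 0, 0, 1]

```text
t: 16.75
tool_pos: [0.4534, -0.0722, 0.0775]
eef_rot: [3.141, 0.005, -3.139]
force: [-0.5, 2.2, 10.2]
grip_width: 0.001
```

Emit:
play_rows:
  rows: [0, -4.8, 0, 0, 1, 0, -9.6, 0, 0, 1, 0, -14.4, 0, 0, 1, 0, -19.2, 0, 0, 1, 0, -24, 0, 0, 1]

```text
t: 17.38
tool_pos: [0.4534, -0.0963, 0.0775]
eef_rot: [3.141, 0.004, -3.139]
force: [0.9, 3.3, 11.1]
grip_width: -0.001
```

Emit:
play_rows:
  rows: [0, -4.8, 0, 0, 1, 0, -9.6, 0, 0, 1, 0, -14.4, 0, 0, 1, 0, -18.5, 0, 0, 1, 0, -22, 0, 0, 1]

```text
t: 18.0
tool_pos: [0.4534, -0.1184, 0.0775]
eef_rot: [-3.142, 0.004, -3.139]
force: [0.4, 1.4, 10.4]
grip_width: 0.0
```

Emit:
play_rows:
  rows: [0, -3, 0, 0, 1, 0, -6, 0, 0, 1, 0, -8.5, 0, 0, 1, 0, -10, 0, 0, 1, 0, -10.5, 0, 0, 1]

```text
t: 18.62
tool_pos: [0.4534, -0.1289, 0.0775]
eef_rot: [-3.141, 0.004, -3.139]
force: [-0.4, 2.4, 10.4]
grip_width: -0.0
```

Now I look with the wrist camera and measure the blank's offset from the fingertip and the V position.

Run:
```python
from station import ctrl
import cv2,pickle
s=ctrl.state();c=ctrl.camera("wrist");c['s']=s;t=ctrl.camera("top")
pickle.dump(c,open('w2.pkl','wb'));pickle.dump(t,open('t2.pkl','wb'));print(s['tool_pos'],s['force'])
cv2.imwrite('pics/w2.png',cv2.vconcat([c['image'][100:],cv2.resize(t['image'][95:260,200:440],(640,300))[:300]]))
```

```text
[ 0.45344897 -0.12887878  0.07748668] [-0.42349491  2.38792255 10.4299092 ]
```

View pics/w2.png

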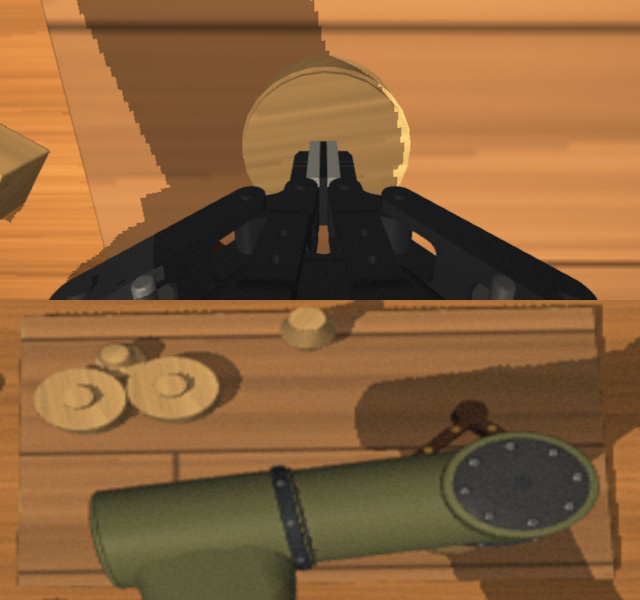

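The blank sits under the fingertip, its centre about 1–2 mm to +y of it. The spigot blanks and finial are unmoved. Next I line up with the V axis (y≈−0.158) while advancing.

Emit:
play_rows:
  rows: [-0.5, -0.5, 0, 0, 1, -1.5, -2, 0, 0, 1, -3.5, -4.5, 0, 0, 1, -6, -8, 0, 0, 1, -8.5, -12, 0, 0, 1]

```text
t: 19.35
tool_pos: [0.4617, -0.141, 0.0775]
eef_rot: [-3.141, 0.004, -3.139]
force: [-1.1, 2.1, 11.4]
grip_width: -0.002
```

Emit:
play_rows:
  rows: [-2.5, -4, 0, 0, 1, -5, -8, 0, 0, 1, -8, -12, 0, 0, 1, -11.5, -15.5, 0, 0, 1, -15, -17.5, 0, 0, 1]

```text
t: 19.98
tool_pos: [0.4765, -0.1588, 0.0775]
eef_rot: [-3.141, 0.003, -3.14]
force: [-1.1, 1.4, 11.2]
grip_width: -0.002
```

Emit:
play_rows:
  rows: [-4, -1, 0, 0, 1, -8, -1, 0, 0, 1, -12, -1, 0, 0, 1, -16, -1, 0, 0, 1, -19.5, -1, 0, 0, 1]

```text
t: 20.6
tool_pos: [0.4959, -0.1599, 0.0775]
eef_rot: [-3.14, 0.003, -3.14]
force: [-2.3, 0.1, 11.6]
grip_width: -0.001
```

Emit:
play_rows:
  rows: [-3, 0, 0, 0, 1, -6, 0, 0, 0, 1, -9, 0, 0, 0, 1, -11, 0, 0, 0, 1, -13, 0, 0, 0, 1]

```text
t: 21.22
tool_pos: [0.5089, -0.1599, 0.0775]
eef_rot: [-3.14, 0.003, -3.139]
force: [-2.3, -0.0, 10.5]
grip_width: 0.0
```

Emit:
play_rows:
  rows: [-1.5, 0, 0, 0, 1, -3, 0, 0, 0, 1, -4.5, 0, 0, 0, 1, -6, 0, 0, 0, 1, -7.5, 0, 0, 0, 1]

```text
t: 21.85
tool_pos: [0.5163, -0.1598, 0.0775]
eef_rot: [-3.14, 0.003, -3.14]
force: [-1.9, 0.4, 12.3]
grip_width: -0.002
```

Emit:
play_rows:
  rows: [-1, 0, 0, 0, 1, -2, 0, 0, 0, 1, -3, 0, 0, 0, 1]

```text
t: 22.22
tool_pos: [0.5193, -0.1598, 0.0775]
eef_rot: [-3.14, 0.003, -3.14]
force: [-2.6, -0.2, 10.5]
grip_width: -0.002
```

Emit:
play_rows:
  rows: [-1, 0, 0, 0, 1, -2, 0, 0, 0, 1, -2, 0, 0, 0, 1]

```text
t: 22.6
tool_pos: [0.5214, -0.1598, 0.0775]
eef_rot: [-3.14, 0.003, -3.139]
force: [-1.9, 0.2, 11.4]
grip_width: 0.001
```

Emit:
play_rows:
  rows: [-1, 0, 0, 0, 1, -1.5, 0, 0, 0, 1, -1.5, 0, 0, 0, 1]

```text
t: 22.98
tool_pos: [0.5228, -0.1598, 0.0775]
eef_rot: [-3.14, 0.003, -3.139]
force: [-1.6, 0.5, 10.4]
grip_width: 0.001
```

Emit:
play_rows:
  rows: [-0.7, 0, 0, 0, 1, -1.3, 0, 0, 0, 1, -1.3, 0, 0, 0, 1]

```text
t: 23.35
tool_pos: [0.5232, -0.1597, 0.0775]
eef_rot: [-3.141, 0.0, -3.14]
force: [-6.3, 1.4, 13.8]
grip_width: -0.001
```

Emit:
play_rows:
  rows: [-0.3, 0, 0, 0, 1, -0.3, 0, 0, 0, 1, -0.3, 0, 0, 0, 1]

```text
t: 23.72
tool_pos: [0.5233, -0.1596, 0.0775]
eef_rot: [-3.141, -0.0, -3.14]
force: [-7.8, 2.3, 15.3]
grip_width: 0.0
```

Run:
```python
from station import ctrl
import cv2,pickle
for i in range(3):
    s=ctrl.state();print(s['tool_pos'],s['force']);t=ctrl.camera("top" if i<2 else "side")
    if i==1: a=t
pickle.dump(t,open('s3.pkl','wb'));cv2.imwrite('pics/c3.png',cv2.resize(t['image'][120:260,230:430],(800,560),interpolation=cv2.INTER_CUBIC))
```

```text
[ 0.52330765 -0.15958616  0.07748632] [-7.8480866  2.25662   15.2789206]
[ 0.52329075 -0.15958835  0.07748004] [-7.01570805  2.06882763 14.61182616]
[ 0.52330386 -0.15961263  0.0774707 ] [-7.37637536  2.23832266 13.98794007]
```

View pics/c3.png

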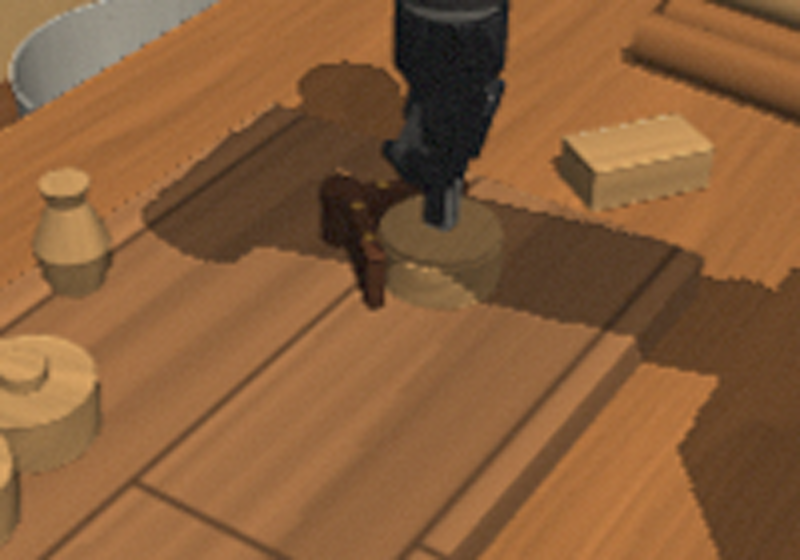

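The blank is pressed in (fx −7, fy +2). To make sure both cheeks carry load, I ease toward +y and watch fy.

Emit:
play_rows:
  rows: [0, 0.2, 0, 0, 1, 0, 0.4, 0, 0, 1, 0, 0.4, 0, 0, 1]

```text
t: 24.25
tool_pos: [0.5235, -0.1593, 0.0775]
eef_rot: [-3.14, 0.001, -3.14]
force: [-5.9, 1.3, 13.1]
grip_width: -0.0
```

Emit:
play_rows:
  rows: [0, 0.2, -0.1, 0, 1, 0, 0.4, -0.1, 0, 1, 0, 0.4, -0.1, 0, 1]

```text
t: 24.62
tool_pos: [0.5237, -0.1591, 0.0775]
eef_rot: [-3.14, 0.001, -3.14]
force: [-3.9, 1.0, 12.3]
grip_width: 0.001
```

As x advances together with y and fx falls, the blank is sliding along the right cheek only. I continue +y until the left cheek loads.

Emit:
play_rows:
  rows: [-0.2, 0.3, 0, 0, 1, -0.4, 0.6, 0, 0, 1, -0.6, 0.9, 0, 0, 1, -0.6, 0.9, 0, 0, 1]

```text
t: 25.12
tool_pos: [0.5246, -0.1582, 0.0775]
eef_rot: [-3.14, 0.002, -3.14]
force: [-1.8, -0.2, 11.3]
grip_width: 0.005
```

Emit:
play_rows:
  rows: [-0.3, 0.3, 0, 0, 1, -0.6, 0.6, 0, 0, 1, -0.6, 0.6, 0, 0, 1]

```text
t: 25.5
tool_pos: [0.525, -0.1577, 0.0775]
eef_rot: [-3.14, 0.001, -3.14]
force: [-3.8, 0.1, 11.5]
grip_width: -0.0
```

Emit:
play_rows:
  rows: [-0.2, 0.3, 0, 0, 1, -0.4, 0.6, 0, 0, 1, -0.4, 0.6, 0, 0, 1]

```text
t: 25.88
tool_pos: [0.525, -0.1577, 0.0775]
eef_rot: [-3.139, 0.0, -3.14]
force: [-4.4, -2.8, 12.3]
grip_width: 0.003
```

Emit:
play_rows:
  rows: [-0.2, 0.3, 0, 0, 1, -0.4, 0.6, 0, 0, 1, -0.4, 0.6, 0, 0, 1]

```text
t: 26.25
tool_pos: [0.5251, -0.1576, 0.0775]
eef_rot: [-3.138, -0.001, -3.14]
force: [-5.6, -4.4, 12.5]
grip_width: -0.0
```

Now it stalls with the left cheek loaded. I balance to a pure +x push, so both cheeks are pressed at once.

Emit:
play_rows:
  rows: [-0.2, -0.3, 0, 0, 1, -0.4, -0.6, 0, 0, 1, -0.4, -0.7, 0, 0, 1, -0.4, -0.7, 0, 0, 1]

```text
t: 26.75
tool_pos: [0.5251, -0.1576, 0.0775]
eef_rot: [-3.139, -0.001, -3.14]
force: [-8.5, -1.9, 14.4]
grip_width: -0.002
```

Emit:
play_rows:
  rows: [-0.2, -0.1, 0, 0, 1, -0.3, -0.1, 0, 0, 1, -0.3, -0.1, 0, 0, 1]

```text
t: 27.12
tool_pos: [0.5251, -0.1577, 0.0775]
eef_rot: [-3.14, -0.002, -3.14]
force: [-9.6, -0.2, 16.3]
grip_width: -0.0
```

Measured push is about (9.6, 0) N with no motion. Board friction can take at most 3.6 N, so both cheeks must be loaded. I ease off slightly and lift straight up, leaving a slight bias into the V.

Emit:
play_rows:
  rows: [0.3, 0, -0.2, 0, 1, 0.5, 0, -0.5, 0, 1, 0.5, 0, -0.8, 0, 1, 0.5, 0, -1.5, 0, 1, 0.5, 0, -3, 0, 1]

```text
t: 27.75
tool_pos: [0.5253, -0.1565, 0.0778]
eef_rot: [3.141, -0.001, -3.14]
force: [-0.4, 0.4, 0.8]
grip_width: 0.002
```

Emit:
play_rows:
  rows: [0, 0, -10, 0, 1, 0, 0, -40, 0, 1, 0, 0, -80, 0, 1, 40, 0, -110, 0, 1, 80, 0, -110, 0, 1]

```text
t: 28.38
tool_pos: [0.446, -0.1568, 0.1915]
eef_rot: [-3.141, 0.004, -3.14]
force: [0.5, -0.7, -0.4]
grip_width: -0.001
```

Emit:
play_rows:
  rows: [0, 60, 0, 0, 1, 0, 120, 0, 0, 1, 0, 180, 0, 0, 1, 0, 240, 0, 0, 1, 0, 260, 0, 0, 1]

```text
t: 29.0
tool_pos: [0.4447, 0.1063, 0.1886]
eef_rot: [3.141, -0.0, -3.136]
force: [0.1, -0.6, 0.0]
grip_width: 0.0
```

Run:
```python
from station import ctrl
from h import *
np.set_printoptions(precision=4,suppress=True)
c=ctrl.camera("top");s=ctrl.state();print(s['t'],s['tool_pos']);pickle.dump(c,open('t4.pkl','wb'))
a=pickle.load(open('top.pkl','rb'));d=cv2.absdiff(a['image'],c['image'])
cv2.imwrite('pics/c4.png',cv2.resize(c['image'][85:260,200:440],(792,578),interpolation=cv2.INTER_CUBIC))
g=cv2.resize(c['image'][85:260,200:440],None,fx=4,fy=4,interpolation=cv2.INTER_CUBIC)
hc=cv2.HoughCircles(cv2.GaussianBlur(cv2.cvtColor(g,cv2.COLOR_BGR2GRAY),(5,5),1.5),cv2.HOUGH_GRADIENT,1.5,80,param1=80,param2=25,minRadius=60,maxRadius=76)
for x,y,r in hc[0][:6]:
    u,v=((x+.5)/4-.5+200,(y+.5)/4-.5+85);print(u,v,ray(c,u,v,.0775))
```

```text
29.05 [0.4449 0.107  0.1884]
264.3125 142.5625 [0.648  0.1302 0.0775]
377.9375 188.3125 [ 0.5227 -0.157   0.0775]
229.0625 148.9375 [0.6333 0.2208 0.0775]
247.0625 183.0625 [0.5436 0.1746 0.0775]
```

View pics/c4.png

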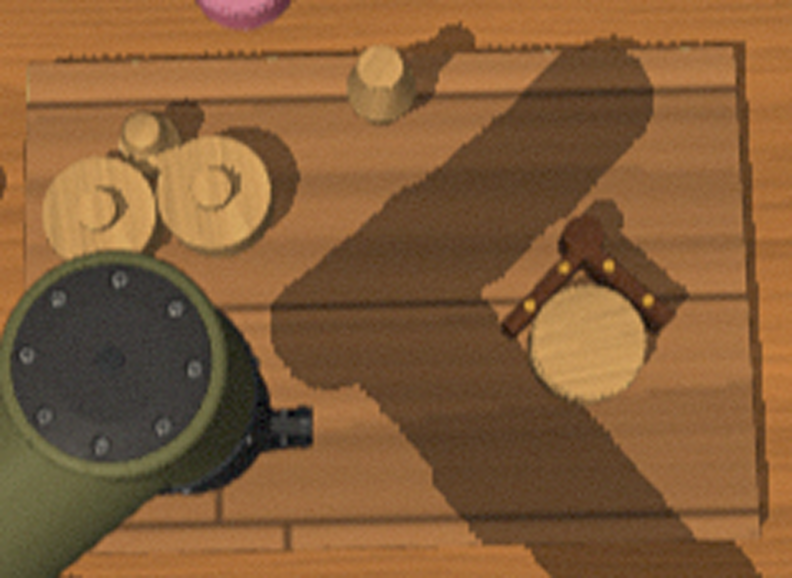

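Blank seated against both cheeks at (0.523, −0.157), with the spigot blanks, finial and vase where they began. Handing in.

```bash
python3 -c "
from station import ctrl
print(ctrl.sign_off())"
```

```text
the job is handed in; nothing more can be done
None
```

I slid the flat blank clear of the group with shut fingers pressing about 6–12 N. I then carried it round to the V stop, pressed it home and handed the job in at about 29 s. No verdict is reported.

- **Seating:** The first push loaded only the right cheek: fx fell as the blank crept sideways along it. I moved it about 2 mm toward +y until the left cheek stopped it. I then pushed straight in until the push read about 9.6 N, sideways about 0, with no motion. Board friction can take only about 3.6 N of that, so both cheeks must have been loaded.
- **Forces:** The downward force peaked near 16 N in the readings, under the 25 N limit.
- **Final top view:** The blank lies in the V, apparently touching both cheeks. Its measured centre is (0.523, −0.157), against my estimate of (0.524, −0.158) for the stop's origin. That is a difference of about 2 mm, roughly what the camera calibration can resolve, so I can't confirm the 2.5 mm limit more tightly than that. I also did not recheck cheek contact by force after lifting off.
- **Other objects:** The two spigot blanks measured within about 1 mm of where they began. The finial and vase look unmoved. I did not check the mallet or offcut in the last picture, but the arm never went near them.

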